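Open the glue jar on the sloping stand

TASK

Unscrew the black cap from the glue jar that is clamped in the sloping wooden stand, turning it until it lifts free of the neck. Then set the cap down gently, open side down and flat, well inside the shallow white dish and let go of it. Leave the dish and everything else on the table where they are.

Things in the scene. Friction and masses are not known exactly. Their poses are not given: they have to be found in the camera images.
- jar: Plain steel glue jar, fixed in the stand, leaning 30 degrees from vertical to the stand's front. Origin: centre of the jar's bottom; z runs along its axis out through neck and cap. Body radius 40 mm up to z = 66 mm, then a conical shoulder to radius 29 mm at z = 82 mm; neck radius 20.5 mm (25 mm over the threads) from z = 82 to 113 mm.
- shoulder (a point): Root of the jar's neck, on its axis (z = 82 mm of the jar). Coarse thread, 24 mm rise a turn. The cap unscrews anticlockwise seen from its top (positive turn about the jar's z) and is free after about 230 degrees in all, risen 15 mm; turning on does no harm. Let go part-way it keeps its turn, but may sink 3 mm and lean 4 degrees in the loose thread.
- mouth (a point): Top of the jar's neck, on its axis (z = 113 mm of the jar). A sprung rubber seal here pushes the shut cap outwards with 18 N, fading to 8 N after 5 mm of rise, then no more; so the cap is stiff for the first quarter turn (about 0.3 to 0.4 N m), then easy. Once free, draw the cap off along the axis: it is clear of the neck when raised 40 mm from shut.
- cap: Black plastic screw cap with ribbed side, on the jar at the start: 48 mm high; its round head, z = 30 to 48 mm, is 60 mm in diameter, the skirt below 57 mm (bore 51 mm), about 90 g (varies). Origin: centre of its open rim; z along its axis to its closed top. Shut, its rim lies 86 mm along the jar's z and its x points along the jar's x. Unscrewing, it must move outwards with the thread (24 mm a turn).
- stand: Wooden stand, base 170 x 110 x 18 mm, fixed to the table, the jar leaning in it. Origin: centre of its underside. The jar leans towards the stand's -x (front), which faces roughly to the robot; the cap's centre is about 150 mm above the table.
- dish: Shallow white enamel dish, loose, 0.5 kg: 154 mm over its rim, 18 mm high, flat inner floor of about 122 mm diameter 4 mm above its underside. Origin: centre of its underside. It stands on the table, on the other side of the middle from the stand.
- block: Bystander: wooden bar lying along x, 150 x 45 x 40 mm, origin under its centre.
- tin: Bystander: another steel jar with the same kind of black cap, standing upright, 134 mm high, 80 mm diameter, origin under its centre.
- brush: Bystander: glue brush 170 mm long, lying along its x.
- hammer: Bystander: hammer lying on a black mat at the robot's left.
Mind the look-alikes: they are no part of the job. There is more than one size of the stand; the job needs the smaller. Leave any green look-alike of the cap alone.

How it is judged:
By the outcome, as a careful person would: the job done as asked, in the order asked, and still so for the second after the job is handed in, with the robot touching nothing.
It also fails if it takes over 61 s, if anything falls off the work surface, if the arm or the gripper's body presses on something with over 40 N, if the wrist force passes 120 N, or if a joint passes its speed limit or range.

ROBOT

A 6-joint arm with a two-finger parallel gripper is mounted at the origin on the work surface. World frame = base frame: x ahead of the robot, y to its left, z up, the work surface at z = 0. Lengths are in m, angles in rad, forces in N, time in s.
With the tool pointing down it reaches from about 0.225 to 0.875 m from the base axis. Payload 3.4 kg.
Tool frame: the origin (TCP) lies at the very end of the fingers, on their centre line; the grasp point (between the pads) lies 19 mm behind it; z points along the fingers, y is the direction in which the jaws open and shut (so a half turn about z gives the same grasp; the last joint's range is limited). The gripper opens to 85 mm and grips with 20 to 120 N. Pads are 22 mm wide; open, the fingers measure 114 mm over their backs; the gripper's body (76 mm by 85 mm) begins 54 mm behind the grasp point. The pads swing forward as they close: fully open they stand 13 mm farther back than shut.
Start: joints at [-1.357, 0.276, 1.505, -0, 1.361, -0.121], TCP at [0.189, -0.543, 0.231] pointing down, gripper open.
Joint ranges: [-2.89, 2.89], [-0.75, 2.08], [0.22, 2.7], [-1.18, 4.32], [0.11, 2.71], [-2.7, 2.7]. Speed limits (rad/s): [2.57, 2.57, 3.14, 3.14, 3.14, 3.14].

INTERFACE

Orientations are given as a unit quaternion [w, x, y, z].
In Python, from rig import telemetry, optics, order gives the robot as it stands.
- The arm moves only by the shell command python3 -m creep 'ROWS' [FORCE]. ROWS is a JSON object of lists of equal length, an entry for each row: "slide": the shift along the world's x, y, z normalised to -1 to 1, where 1 is 0.15 m, a list of three; "twist": the turn, a rotation vector about the world's x, y, z normalised to -1 to 1, where 1 is 360 degrees, a list of three; "fingers": the gripper's target within -1 to 1 (fully open at 1, half-way at 0, shut at -1). A call has 1 to 20 rows; each row is the pose to reach, as a shift and turn from the pose commanded when the call began, turning the shorter way round; what a row does not reach only later rows make up. A row lasts 1/10 s, in which the tool goes at most 50 mm and 8.59 degrees, less where a joint would pass 70% of its speed; a pose out of reach is approached as far as the arm can. A call with a number of a shift or a turn outside -1 to 1 is refused whole. A call with a gripper value outside its range is refused whole. The fingers move at their own pace and stop on an object; FORCE is the grip in N (left out, the last holds). Time passes only in rows, so rows that repeat a pose let the fingers close. It gives the time, the measured TCP pose, the force and the opening at its end, in the units of the state.
- telemetry.get_state(): the state, without advancing time (a new reading comes with each control period).
- optics.get_image(name): name is "side" or "top" or "wrist"; returns a dict with "img" (480x640x3 uint8, blue, green, red), "depth" (480x640 float32, m along the optical axis (not along the pixel's ray), 0 where there is no reading), "fovy" (degrees; the focal length in pixels is half the picture's height over the tangent of half this angle, whatever the lens; pixels are square), "cx", "cy" (the principal point, pixels), "world_from_camera" (4x4, takes a point from camera to world coordinates). Camera axes: x right, y down, z forward; pixel columns grow to the right and rows downward; lengths in m; the calibration is good to about 2 mm. A picture is of the moment at which its call begins.
- order.sign_off(): hands the job in, once; it reports no verdict.
The state is a dict: "clock": time; "qpos": joint angles; "qd": joint speeds; "effort": joint torques, N m; "position": TCP position; "ee_rot": TCP orientation; "contact_force": force on the tool from outside, world axes, zero at the start; "moment": the same for the moment, N m; "width": finger opening in m.
Only numpy, scipy, OpenCV 4.12 (cv2) and the standard library are available. Lean on these libraries where they do the work, as an engineer would, in place of code of your own. Each camera call takes 0.05 s, during which the arm holds its last target.

## Working session

There is one attempt and no reset: what is moved stays moved. The work goes in short steps, Python scripts to look and compute and a shell command to move; the robot and the scene stay as the last step left them, time stands still between calls to the robot, and variables do not carry over. Pictures are saved under pics/ and viewed, and the job is handed in when it is done.

```bash
ls; mkdir -p pics; python3 - <<'E'
from rig import telemetry, optics
import cv2
print(telemetry.get_state())
for n in ["side","top","wrist"]:
    d=optics.get_image(n); cv2.imwrite(f"pics/a_{n}.png",d["img"])
    print(n,d["fovy"],d["cx"],d["cy"],d["world_from_camera"].round(3).tolist() if hasattr(d["world_from_camera"],'round') else d["world_from_camera"])
    import numpy as np; np.savez(f"a_{n}.npz",**d)
E
```

```text
pics
{'clock': 0.0, 'qpos': array([-1.35697841e+00,  2.76615834e-01,  1.50616474e+00, -1.61342182e-05,
        1.36070118e+00, -1.21014039e-01]), 'qd': array([ 1.04203501e-03,  6.22921604e-05, -7.11778907e-04,  1.20232934e-03,
        2.43055786e-04,  3.08118030e-04]), 'effort': array([-1.16181658e-03, -4.16779768e+01, -2.45805073e+01, -1.03706673e-04,
        1.11132808e-02,  5.86927541e-06]), 'position': array([ 0.18881655, -0.54253852,  0.23041524]), 'ee_rot': array([-9.43165669e-04,  9.86017925e-01,  1.66636606e-01, -5.16927825e-05]), 'contact_force': array([-0.50794919,  0.50711025,  0.48229093]), 'moment': array([-0.01677744, -0.04637647, -0.02556335]), 'width': 0.08533310337026898}
side 48.37859278968721 324.81896247601867 243.29702388437315 [[-0.687, -0.525, 0.503, -0.21], [-0.727, 0.484, -0.487, 0.684], [0.012, -0.7, -0.714, 1.109], [0.0, 0.0, 0.0, 1.0]]
top 42.610623863559134 325.02528650994105 235.982916409417 [[-0.028, -0.994, 0.101, 0.33], [-0.999, 0.031, 0.023, 0.005], [-0.026, -0.101, -0.995, 1.691], [0.0, 0.0, 0.0, 1.0]]
wrist 58.60360700485122 321.85685173074705 238.72822190504078 [[0.329, -0.908, -0.259, 0.255], [-0.944, -0.316, -0.089, -0.52], [-0.002, 0.274, -0.962, 0.373], [0.0, 0.0, 0.0, 1.0]]
```

View pics/a_top.png

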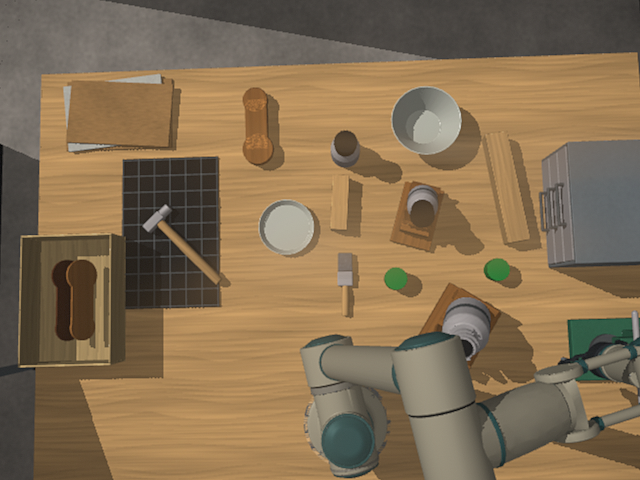

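View pics/a_side.png

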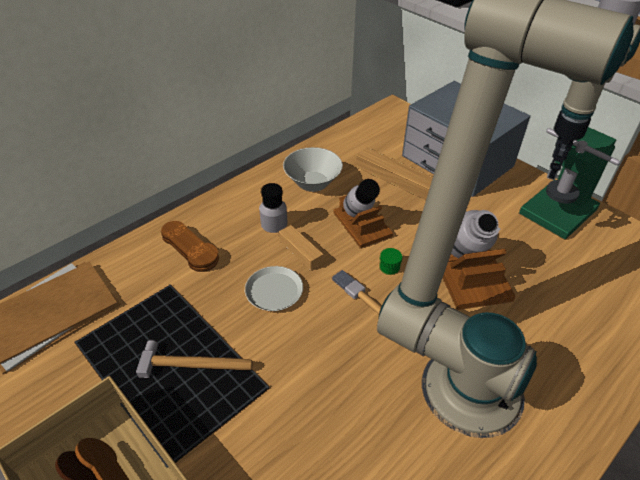

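View pics/a_wrist.png

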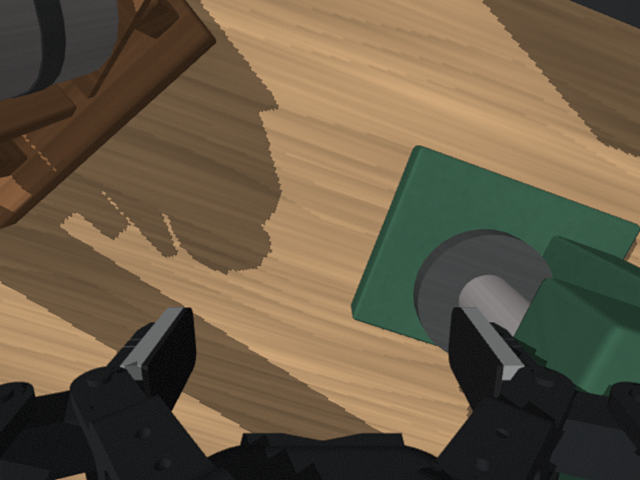

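The candidates are:
- **Stands, top view:** A at (418,215) and B at (465,325). A looks smaller, and I'll check it against the 170x110 base.
- **Dishes:** the shallow one at (287,227) fits. The deep bowl at (426,119) doesn't.
- **Caps:** the green ones at (396,279) and (497,269), and the tin at (345,147), are not part of the job.

Next I'll measure and enlarge.

```bash
cat > h.py <<'E'
import numpy as np, cv2
def cloud(d):
    h,w=d["depth"].shape; f=h/2/np.tan(np.radians(float(d["fovy"]))/2)
    u,v=np.meshgrid(np.arange(w),np.arange(h)); z=d["depth"]
    P=np.stack([(u-d["cx"])/f*z,(v-d["cy"])/f*z,z,np.ones_like(z)],-1)@np.array(d["world_from_camera"]).T
    P[z==0]=np.nan
    return P[...,:3]
def proj(d,X):
    M=np.linalg.inv(d["world_from_camera"]); p=np.c_[X,np.ones(len(X))]@M.T
    f=240/np.tan(np.radians(float(d["fovy"]))/2)
    return np.c_[p[:,0]/p[:,2]*f+d["cx"],p[:,1]/p[:,2]*f+d["cy"]]
E
python3 - <<'E'
import numpy as np,cv2
from h import *
t=dict(np.load("a_top.npz")); s=dict(np.load("a_side.npz"))
P=cloud(t)
for n,(u,v) in dict(capA=(421,213),jarA=(422,192),plateA=(403,238),capB=(466,348),dish=(287,227),tincap=(345,143),bowl=(428,125),table=(370,240),block=(340,205)).items(): print(n,P[v,u].round(3))
# base of stands: points with z within 14..22mm
hsv=cv2.cvtColor(t["img"],cv2.COLOR_BGR2HSV)
for n,(x0,x1,y0,y1) in dict(A=(380,450,165,260),B=(415,510,280,365)).items():
    S=P[y0:y1,x0:x1].reshape(-1,3); m=(S[:,2]>.012)&(S[:,2]<.024)
    print(n,m.sum(),[ (np.round(r[0],3),np.round(r[1],3),r[2]) for r in [cv2.minAreaRect(S[m][:,:2].astype(np.float32)*1000)]])
a=cv2.resize(t["img"][160:380,370:530],None,fx=2.5,fy=2.5,interpolation=cv2.INTER_CUBIC)
b=cv2.resize(s["img"][160:320,320:520],None,fx=2,fy=2,interpolation=cv2.INTER_CUBIC)
o=np.zeros((600,800,3),np.uint8); o[:550,:400]=a; o[:320,400:]=b; cv2.imwrite("pics/b.png",o)
E
```

```text
capA [ 0.537 -0.201  0.163]
jarA [ 0.597 -0.212  0.119]
plateA [ 0.489 -0.169  0.016]
capB [ 0.205 -0.287  0.207]
dish [0.531 0.148 0.002]
tincap [ 0.729 -0.018  0.133]
bowl [ 0.805 -0.253  0.004]
table [ 0.488 -0.08  -0.003]
block [ 0.582 -0.     0.038]
A 860 [(array([ 552.252, -218.389]), array([148.769, 189.733]), 82.78458404541016)]
B 323 [(array([ 261.065, -306.162]), array([191.914, 160.958]), 56.78556823730469)]
```

View pics/b.png

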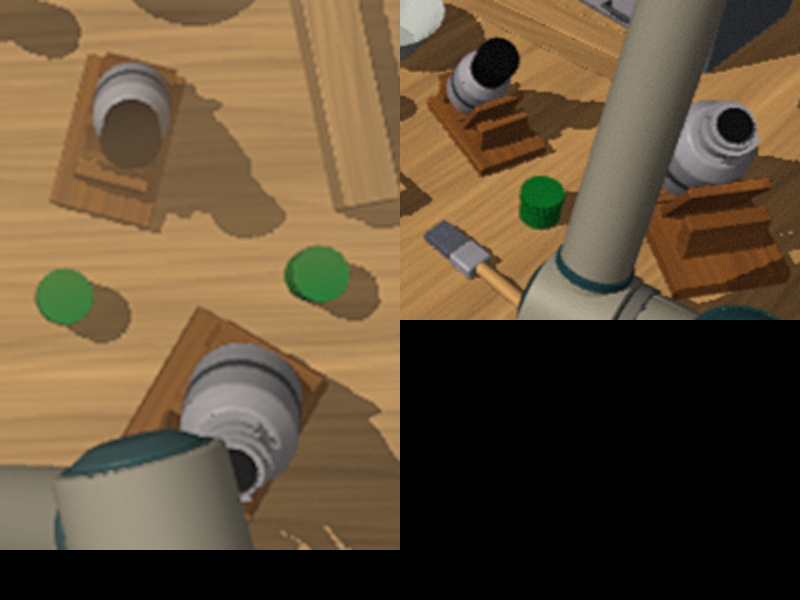

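In the enlarged crop, stand A has the smaller base and carries the jar with its black cap at (421,213) in the top view. Stand B at (465,325) is larger and its jar is open, so it's the look-alike. Next I'll fit the jar, cap and dish poses from both clouds.

```bash
cat > fit.py <<'E'
import numpy as np,cv2
from h import *
from scipy.optimize import least_squares
from scipy.spatial.transform import Rotation as R
t=dict(np.load("a_top.npz")); s=dict(np.load("a_side.npz"))
def box(P,S): 
    return P[((P>np.array(S)[:,0])&(P<np.array(S)[:,1])).all(-1)]
prof=np.array([[0,0],[40,0],[40,66],[29,82],[28.5,86],[28.5,116],[30,116],[30,134],[0,134]])/1000
def dist(r,z):
    best=None;p=np.stack([r,z],-1)
    D=[]
    for a,b in zip(prof[:-1],prof[1:]):
        tt=np.clip(((p-a)@(b-a))/((b-a)@(b-a)),0,1); D.append(np.linalg.norm(p-(a+tt[:,None]*(b-a)),axis=1))
    return np.min(D,0)
def axis(y,tl): return np.array([np.sin(tl)*np.cos(y),np.sin(tl)*np.sin(y),np.cos(tl)])
def res(p,Q,off=None):
    a=axis(p[3],p[4]); d=Q-p[:3]; z=d@a; r=np.linalg.norm(d-z[:,None]*a,axis=1)
    return dist(r,z)
for name,dd in (("top",[t]),("side",[s]),("both",[t,s])):
    Q=[]
    for d in dd:
        P=cloud(d); q=box(P.reshape(-1,3),[(.46,.66),(-.28,-.14),(.07,.22)])
        Q.append(q)
        tab=box(P.reshape(-1,3),[(.40,.50),(-.10,.0),(-.02,.02)]);print(" table z",np.median(tab[:,2]).round(4),len(q))
    Q=np.concatenate(Q)
    f=least_squares(res,[.6,-.21,.05,np.pi+.25,np.radians(30)],args=(Q,),loss="soft_l1",f_scale=.003)
    p=f.x; a=axis(p[3],p[4])
    print(name,p.round(4),"tilt",np.degrees(p[4]).round(2),"yaw",np.degrees(p[3]).round(2),"axis",a.round(4),"rim",(p[:3]+.086*a).round(4),"capc",(p[:3]+.110*a).round(4),"med res",np.median(res(p,Q)).round(4))
E
python3 fit.py
python3 - <<'E'
import numpy as np
from h import *
from scipy.optimize import least_squares
for n in("top","side"):
    d=dict(np.load(f"a_{n}.npz"));P=cloud(d).reshape(-1,3)
    q=P[(abs(P[:,0]-.53)<.1)&(abs(P[:,1]-.14)<.1)]
    rim=q[(q[:,2]>.013)&(q[:,2]<.022)]; fl=q[(abs(q[:,0]-.53)<.03)&(abs(q[:,1]-.145)<.03)]
    (c,r)=cv2.minEnclosingCircle((rim[:,:2]*1000).astype(np.float32)); print(n,len(rim),c,r,np.median(fl[:,2]))
E
```

```text
table z 0.0 1098
top [ 0.5921 -0.2225  0.0414  2.8611  0.5059] tilt 28.99 yaw 163.93 axis [-0.4657  0.1342  0.8747] rim [ 0.552  -0.211   0.1166] capc [ 0.5408 -0.2077  0.1376] med res 0.0017
 table z 0.0008 922
side [ 0.5901 -0.2193  0.0403  2.839   0.4691] tilt 26.88 yaw 162.66 axis [-0.4315  0.1347  0.892 ] rim [ 0.553  -0.2077  0.117 ] capc [ 0.5426 -0.2044  0.1384] med res 0.002
 table z 0.0 1098
 table z 0.0008 922
both [ 0.5912 -0.2214  0.0411  2.8305  0.4925] tilt 28.22 yaw 162.18 axis [-0.4501  0.1447  0.8812] rim [ 0.5525 -0.209   0.1169] capc [ 0.5417 -0.2055  0.138 ] med res 0.0022
top 303 (515.9024047851562, 136.67196655273438) 96.26182556152344 0.003078860384593929
side 313 (532.5997924804688, 151.7338409423828) 77.66919708251953 0.004134533054422684
```

```bash
cat >> fit.py <<'E'
print("--- tilt fixed, no wood")
def run(Qs,lab):
    Q=np.concatenate(Qs)
    g=lambda p:res([*p,np.radians(30)],Q)
    for z0 in (.04,.055):
        f=least_squares(g,[.6,-.21,z0,np.pi-.25],loss="soft_l1",f_scale=.0015)
        p=f.x;a=axis(p[3],np.radians(30)); r=res([*p,np.radians(30)],Q)
        print(lab,len(Q),"yaw",np.degrees(p[3]).round(2),"axis",a.round(4),"org",p[:3].round(4),"capc",(p[:3]+.110*a).round(4),"res",np.median(r).round(4),f.cost)
    return p
q=[]
for d in(t,s):
    P=cloud(d); hsv=cv2.cvtColor(d["img"],cv2.COLOR_BGR2HSV)
    x=((P>[.46,-.29,.07])&(P<[.66,-.13,.22])).all(-1)
    ok=x&((hsv[...,1]<60)|(hsv[...,2]<40)|(P[...,2]>.135))
    # drop depth edges
    dz=cv2.morphologyEx(d["depth"],cv2.MORPH_GRADIENT,np.ones((3,3)))
    ok&=dz<.02
    q.append(P[ok]); print(ok.sum(),x.sum())
run(q[:1],"top");run(q[1:],"side");p=run(q,"both"); np.save("jar.npy",p)
a=axis(p[3],np.radians(30));e1=np.array([np.cos(p[3])*np.cos(np.pi/6),np.sin(p[3])*np.cos(np.pi/6),-.5]);e2=np.cross(a,e1)
th=np.linspace(0,2*np.pi,60)
out=[]
for d,(u0,v0) in((t,(380,160)),(s,(320,150))):
    im=cv2.resize(d["img"][v0:v0+100,u0:u0+100],None,fx=4,fy=4)
    for z,r,c in((.134,.03,(0,255,0)),(.116,.03,(0,255,0)),(.086,.0285,(255,255,0)),(.066,.04,(0,0,255)),(0,.04,(255,0,255))):
        X=p[:3]+z*a+r*(np.cos(th)[:,None]*e1+np.sin(th)[:,None]*e2)
        cv2.polylines(im,[((proj(d,X)-[u0-.5,v0-.5])*4).astype(int)],True,c,1)
    out.append(im)
cv2.imwrite("pics/fit.png",np.hstack(out))
E
python3 fit.py|sed -n '/---/,$p'
```

```text
--- tilt fixed, no wood
608 1098
523 922
top 608 yaw 163.83 axis [-0.4802  0.1392  0.866 ] org [ 0.5939 -0.2233  0.0415] capc [ 0.541  -0.208   0.1368] res 0.0019 0.0013002893994797872
top 608 yaw 163.83 axis [-0.4802  0.1392  0.866 ] org [ 0.5939 -0.2233  0.0415] capc [ 0.541  -0.208   0.1368] res 0.0019 0.0013002893994797672
side 523 yaw 162.81 axis [-0.4777  0.1478  0.866 ] org [ 0.5958 -0.2212  0.0431] capc [ 0.5433 -0.2049  0.1384] res 0.0017 0.0009418330706772812
side 523 yaw 162.81 axis [-0.4777  0.1478  0.866 ] org [ 0.5958 -0.2212  0.0431] capc [ 0.5433 -0.2049  0.1384] res 0.0017 0.0009418330706480942
both 1131 yaw 161.85 axis [-0.4751  0.1558  0.866 ] org [ 0.5942 -0.2223  0.0419] capc [ 0.5419 -0.2051  0.1372] res 0.0019 0.0023544099352264215
both 1131 yaw 161.85 axis [-0.4751  0.1558  0.866 ] org [ 0.5942 -0.2223  0.0419] capc [ 0.5419 -0.2051  0.1372] res 0.0019 0.0023544099352265056
```

View pics/fit.png

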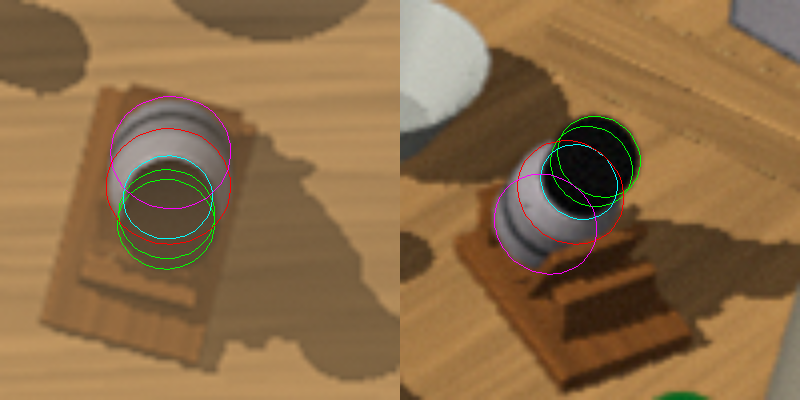

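```bash
cat > plan.py <<'E'
import numpy as np
from rig import telemetry
from scipy.spatial.transform import Rotation as R
a=np.array([-.4789,.1437,.866]); capc=np.array([.542,-.206,.1375])
def q2(q): return R.from_quat([q[1],q[2],q[3],q[0]])
def rel(pos,rot):
    s=telemetry.get_state(); 
    print("t",round(s["clock"],2),"pos",s["position"].round(4),"q",s["qpos"].round(3),"w",round(s["width"],4),"F",s["contact_force"].round(1))
    print("slide",((pos-s["position"])/.15).round(4),"twist",((rot*q2(s["ee_rot"]).inv()).as_rotvec()/(2*np.pi)).round(4))
def down(yaw): return R.from_euler('z',yaw)*R.from_euler('x',np.pi)
def tilt(yaw,th=30,d=None):
    n=np.array([a[1]*-1,a[0],0]); n=np.cross([0,0,-1.],-a); n/=np.linalg.norm(n)
    return R.from_rotvec(n*np.radians(th))*down(yaw)
E
python3 -c "
from plan import *
rel(capc+.12*a,down(-1.43)); rel(capc+.12*a,tilt(-1.43))"
```

```text
t 0.15 pos [ 0.1888 -0.5427  0.2306] q [-1.357  0.276  1.506  0.     1.361 -0.121] w 0.0856 F [-0.1  0.4  0.1]
slide [1.9713 2.3594 0.0719] twist [-2.000e-04  2.000e-04 -2.809e-01]
t 0.15 pos [ 0.1888 -0.5427  0.2306] q [-1.357  0.276  1.506  0.     1.361 -0.121] w 0.0856 F [-0.1  0.4  0.1]
slide [1.9713 2.3594 0.0719] twist [ 0.0527 -0.0787 -0.2737]
```

```bash
python3 -m creep '{"slide":[[0,0,0.33],[0,0,0.66],[0,0,1],[0.1,0.2,1],[0.25,0.4,1],[0.4,0.6,1],[0.55,0.8,1],[0.7,1,1],[0.9,1,1],[1,1,1],[1,1,1],[1,1,1]],"twist":[[0,0,0],[0,0,-0.02],[0,0,-0.04],[0,0,-0.06],[0,0,-0.08],[0,0,-0.1],[0,0,-0.12],[0,0,-0.14],[0,0,-0.16],[0,0,-0.18],[0,0,-0.2],[0,0,-0.22]],"fingers":[1,1,1,1,1,1,1,1,1,1,1,1]}'; python3 -c "
from plan import *
rel(capc+.12*a,tilt(-1.43))"
```

```text
clock: 1.35
position: [0.3395, -0.3927, 0.3808]
ee_rot: [-0.0, 0.865, -0.502, -0.001]
contact_force: [-0.4, -0.3, 0.1]
width: 0.0855
t 1.35 pos [ 0.3395 -0.3927  0.3808] q [-0.992  0.143  1.32  -0.     1.68   1.63 ] w 0.0855 F [-0.4 -0.3  0.1]
slide [ 0.9669  1.3595 -0.9289] twist [-0.0087 -0.0835 -0.0589]
```

```bash
python3 -m creep '{"slide":[[0.15,0.2,0],[0.3,0.4,0],[0.45,0.6,0],[0.6,0.8,-0.1],[0.75,1,-0.3],[0.85,1,-0.5],[0.967,1,-0.6],[0.967,1,-0.6]],"twist":[[-0.001,-0.01,-0.008],[-0.002,-0.02,-0.016],[-0.003,-0.03,-0.024],[-0.004,-0.045,-0.032],[-0.006,-0.06,-0.04],[-0.0075,-0.075,-0.05],[-0.0087,-0.0835,-0.0589],[-0.0087,-0.0835,-0.0589]],"fingers":[1,1,1,1,1,1,1,1]}'; python3 -c "
from plan import *
rel(capc+.12*a,tilt(-1.43))"
```

```text
clock: 2.15
position: [0.4819, -0.24, 0.2871]
ee_rot: [-0.106, 0.731, -0.632, 0.233]
contact_force: [0.7, 0.6, 0.3]
width: 0.0855
t 2.15 pos [ 0.4819 -0.24    0.2871] q [-0.742 -0.06   1.878  0.289  0.873  2.118] w 0.0855 F [0.7 0.6 0.3]
slide [ 0.0177  0.3416 -0.3044] twist [-0.0004 -0.0009 -0.0007]
```

```bash
python3 -m creep '{"slide":[[0.006,0.11,-0.1],[0.012,0.22,-0.2],[0.0177,0.3416,-0.3044],[0.0177,0.3416,-0.3044],[0.0177,0.3416,-0.3044]],"twist":[[0.01,-0.003,-0.018],[0.02,-0.006,-0.036],[0.029,-0.009,-0.053],[0.029,-0.009,-0.053],[0.029,-0.009,-0.053]],"fingers":[1,1,1,1,1]}'; python3 - <<'E'
from plan import *
from rig import optics
import cv2
rel(capc+.12*a,tilt(-1.43))
for n in("wrist","top","side"):
    d=optics.get_image(n); cv2.imwrite(f"pics/c_{n}.png",d["img"]); np.savez(f"c_{n}.npz",**d)
from h import *
d=dict(np.load("c_wrist.npz"));im=d["img"].copy();th=np.linspace(0,2*np.pi,60)
e1=np.cross(a,[0,0,1.]);e1/=np.linalg.norm(e1);e2=np.cross(a,e1)
for z,r in((.024,.03),(.006,.03)):
    X=capc+z*a+r*(np.cos(th)[:,None]*e1+np.sin(th)[:,None]*e2)
    cv2.polylines(im,[proj(d,X).astype(int)],True,(0,255,0),1)
cv2.imwrite("pics/c_w2.png",im)
E
```

```text
clock: 2.65
position: [0.4876, -0.1928, 0.2472]
ee_rot: [0.148, -0.598, 0.758, -0.214]
contact_force: [1.1, -0.3, 0.0]
width: 0.0857
t 2.65 pos [ 0.4876 -0.1928  0.2472] q [-0.623 -0.062  1.988  0.244  0.726  2.612] w 0.0857 F [ 1.1 -0.3  0. ]
slide [-0.0205  0.0272 -0.0387] twist [-0.0281  0.0091  0.052 ]
```

View pics/c_w2.png

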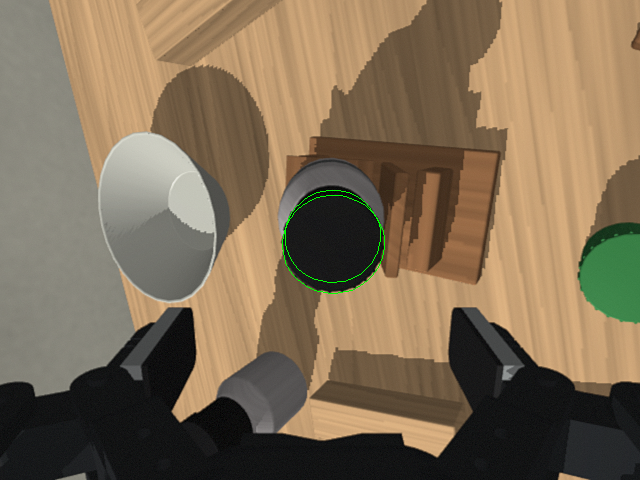

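The projected cap outline lies on the black cap head, centred at (334,243). I'll refine it with the wrist depth.

```bash
cat > cap.py <<'E'
import sys
from plan import *
from h import *
def capfit(d,c0,show=True):
    P=cloud(d); g=d["img"].max(-1)
    m=(np.linalg.norm(P-c0,axis=-1)<.05)&(g<60)
    Q=P[m]
    # top-face plane
    h=(Q-c0)@a; T=Q[abs(h-.024)<.008]
    for _ in range(4):
        c=T.mean(0); n=np.linalg.svd(T-c,full_matrices=False)[2][2]; n*=np.sign(n@a)
        T=T[abs((T-c)@n)<.003]
    e1=np.cross(n,[0,0,1.]);e1/=np.linalg.norm(e1);e2=np.cross(n,e1)
    uv=np.c_[(T-c)@e1,(T-c)@e2]*1000
    (cc,r)=cv2.minEnclosingCircle(uv.astype(np.float32))
    ctr=c+e1*cc[0]/1000+e2*cc[1]/1000
    print("n",n.round(4),"pts",len(T),"mean",c.round(4),"circ",ctr.round(4),"r",round(r,1),"rms",np.std((T-c)@n).round(4),"lean vs a",np.degrees(np.arccos(n@a)).round(2))
    return n,c,ctr
if __name__=="__main__":
    n,c,ctr=capfit(dict(np.load("c_wrist.npz")),capc)
    print("pred top",(capc+.024*a).round(4),"capc from circ",(ctr-.024*a).round(4))
E
python3 cap.py
```

```text
n [-0.4781  0.1412  0.8669] pts 7656 mean [ 0.5311 -0.2045  0.1579] circ [ 0.5316 -0.2032  0.1579] r 30.8 rms 0.0007 lean vs a 0.43
pred top [ 0.5305 -0.2026  0.1583] capc from circ [ 0.5431 -0.2067  0.1372]
```

```bash
sed -i 's/capc=.*/capc=np.array([.5428,-.2066,.1373])/' plan.py; python3 -c "
from plan import *
s=telemetry.get_state(); r=q2(s['ee_rot']); z=r.apply([0,0,1]); print('toolz',z,'y',r.apply([0,1,0]))
v=np.cross(z,-a); tgt=R.from_rotvec(v)*r
tgt=R.from_rotvec(np.radians(5)*a)*tgt
rel(capc+.06*a,tgt); rel(capc-.010*a,tgt)"
```

```text
toolz [ 0.48148564 -0.14886677 -0.86371886] y [-0.84164493  0.19643644 -0.50303731]
t 2.8 pos [ 0.4877 -0.1935  0.2475] q [-0.624 -0.062  1.988  0.244  0.726  2.614] w 0.0853 F [-0.2  0.2 -0.1]
slide [ 0.176  -0.0298 -0.3883] twist [-0.0059  0.0026  0.0123]
t 2.8 pos [ 0.4877 -0.1935  0.2475] q [-0.624 -0.062  1.988  0.244  0.726  2.614] w 0.0853 F [-0.2  0.2 -0.1]
slide [ 0.3995 -0.0969 -0.7925] twist [-0.0059  0.0026  0.0123]
```

```bash
python3 -m creep '{"slide":[[0.044,-0.007,-0.1],[0.088,-0.015,-0.2],[0.132,-0.022,-0.29],[0.176,-0.03,-0.388],[0.176,-0.03,-0.388],[0.176,-0.03,-0.388]],"twist":[[-0.001,0.001,0.003],[-0.003,0.001,0.006],[-0.0045,0.002,0.009],[-0.0059,0.0026,0.0123],[-0.0059,0.0026,0.0123],[-0.0059,0.0026,0.0123]],"fingers":[1,1,1,1,1,1]}'; python3 -c "
from plan import *
s=telemetry.get_state(); r=q2(s['ee_rot']); z=r.apply([0,0,1]); print('toolz',z)
tgt=R.from_rotvec(np.cross(z,-a))*r
rel(capc+.06*a,tgt); rel(capc-.010*a,tgt)"
```

```text
clock: 3.4
position: [0.5134, -0.1972, 0.188]
ee_rot: [0.139, -0.629, 0.733, -0.217]
contact_force: [0.9, 0.2, 0.3]
width: 0.0856
toolz [ 0.47690454 -0.14250875 -0.86732538]
t 3.4 pos [ 0.5134 -0.1972  0.188 ] q [-0.593  0.043  2.048  0.28   0.567  2.501] w 0.0856 F [0.9 0.2 0.3]
slide [ 0.0045 -0.0052  0.0081] twist [-0.0002 -0.0004 -0.    ]
t 3.4 pos [ 0.5134 -0.1972  0.188 ] q [-0.593  0.043  2.048  0.28   0.567  2.501] w 0.0856 F [0.9 0.2 0.3]
slide [ 0.2279 -0.0722 -0.396 ] twist [-0.0002 -0.0004 -0.    ]
```

```bash
python3 -m creep '{"slide":[[0.04,-0.012,-0.07],[0.08,-0.025,-0.14],[0.12,-0.038,-0.21],[0.16,-0.051,-0.28],[0.195,-0.062,-0.34],[0.228,-0.072,-0.396],[0.228,-0.072,-0.396],[0.228,-0.072,-0.396]],"twist":[[0,0,0],[0,0,0],[0,0,0],[0,0,0],[0,0,0],[0,0,0],[0,0,0],[0,0,0]],"fingers":[1,1,1,1,1,1,1,1]}'; python3 - <<'E'
from plan import *
s=telemetry.get_state(); r=q2(s['ee_rot']); z=r.apply([0,0,1]); print('toolz',z)
tgt=R.from_rotvec(np.cross(z,-a))*r
rel(capc-.010*a,tgt)
from rig import optics
import cv2
for n in("wrist","side"):
    d=optics.get_image(n); cv2.imwrite(f"pics/d_{n}.png",d["img"]); np.savez(f"d_{n}.npz",**d)
i=cv2.imread("pics/d_side.png")[140:300,280:480]; w=cv2.imread("pics/d_wrist.png")
cv2.imwrite("pics/d.png",np.hstack([cv2.resize(w,(400,300)),cv2.resize(i,(375,300))]))
E
```

```text
clock: 4.2
position: [0.5473, -0.2071, 0.1276]
ee_rot: [0.139, -0.63, 0.733, -0.216]
contact_force: [0.5, 0.6, 0.1]
width: 0.0853
toolz [ 0.47613044 -0.14144127 -0.86792521]
t 4.2 pos [ 0.5473 -0.2071  0.1276] q [-0.567  0.176  2.078  0.352  0.407  2.437] w 0.0853 F [0.5 0.6 0.1]
slide [ 0.0022 -0.0065  0.0066] twist [-0.0004 -0.0005 -0.0001]
```

View pics/d.png

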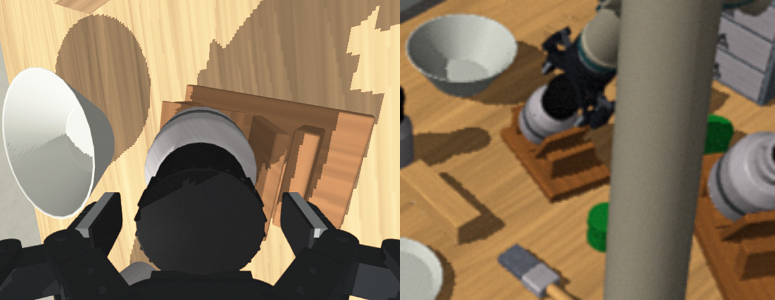

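Wrist view: the cap head (about 135–268 px) sits centred between the pads. Next I close the gripper.

```bash
python3 -m creep '{"slide":[[0.0022,-0.0065,0.0066],[0.0022,-0.0065,0.0066],[0.0022,-0.0065,0.0066],[0.0022,-0.0065,0.0066],[0.0022,-0.0065,0.0066],[0.0022,-0.0065,0.0066],[0.0022,-0.0065,0.0066],[0.0022,-0.0065,0.0066]],"twist":[[0,0,0],[0,0,0],[0,0,0],[0,0,0],[0,0,0],[0,0,0],[0,0,0],[0,0,0]],"fingers":[-1,-1,-1,-1,-1,-1,-1,-1]}' 70; python3 -c "
from plan import *
s=telemetry.get_state(); r=q2(s['ee_rot']); z=r.apply([0,0,1]); print('toolz',z,s['moment'])
rel(capc-.010*a,r)"
```

```text
clock: 5.1
position: [0.5468, -0.2081, 0.1296]
ee_rot: [0.139, -0.63, 0.733, -0.217]
contact_force: [-5.7, 0.0, 5.0]
width: 0.0585
toolz [ 0.47663078 -0.1422469  -0.86751883] [-0.01195141  0.64815711 -0.09120268]
t 5.1 pos [ 0.5468 -0.2081  0.1296] q [-0.569  0.173  2.076  0.35   0.411  2.437] w 0.0585 F [-5.7  0.   5. ]
slide [ 0.005   0.0003 -0.0067] twist [0. 0. 0.]
```

```bash
python3 -m creep '{"slide":[[-0.0016,0.0005,0.0029],[-0.0032,0.001,0.0058],[-0.0048,0.0014,0.0087],[-0.0064,0.0019,0.0115],[-0.008,0.0024,0.0144],[-0.0096,0.0029,0.0173],[-0.0112,0.0034,0.0202],[-0.0128,0.0038,0.0231]],"twist":[[-0.01,0.003,0.018],[-0.02,0.006,0.036],[-0.03,0.009,0.054],[-0.04,0.012,0.072],[-0.05,0.015,0.09],[-0.06,0.018,0.108],[-0.07,0.021,0.126],[-0.08,0.024,0.144]],"fingers":[-1,-1,-1,-1,-1,-1,-1,-1]}'; python3 -c "
from plan import *
s=telemetry.get_state(); r=q2(s['ee_rot']); z=r.apply([0,0,1]); print('toolz',z,'M',s['moment'],'M.a',s['moment']@a,'F.a',s['contact_force']@a, 'rise',(s['position']-capc)@a+.01)
rel(capc-.010*a,r)"
```

```text
clock: 5.9
position: [0.5451, -0.2074, 0.1331]
ee_rot: [-0.01, 0.912, -0.319, 0.258]
contact_force: [-4.5, 0.3, 3.5]
width: 0.0583
toolz [ 0.47672461 -0.14704009 -0.86666768] M [ 0.13920285  0.41024424 -0.09960579] M.a -0.09397075933730864 F.a 5.2442549873334885 rise 0.0051071432935628465
t 5.9 pos [ 0.5451 -0.2074  0.1331] q [-0.566  0.165  2.076  0.333  0.414  1.405] w 0.0583 F [-4.5  0.3  3.5]
slide [ 0.0165 -0.0044 -0.0294] twist [0. 0. 0.]
```

```bash
python3 -m creep '{"slide":[[-0.0016,0.0005,0.0029],[-0.0032,0.001,0.0058],[-0.0048,0.0014,0.0087],[-0.0064,0.0019,0.0115],[-0.008,0.0024,0.0144],[-0.0096,0.0029,0.0173],[-0.0112,0.0034,0.0202],[-0.0128,0.0038,0.0231],[-0.0144,0.0043,0.026],[-0.016,0.0048,0.0289],[-0.0176,0.0053,0.0318],[-0.0192,0.0058,0.0346]],"twist":[[-0.01,0.003,0.018],[-0.02,0.006,0.036],[-0.03,0.009,0.054],[-0.04,0.012,0.072],[-0.05,0.015,0.09],[-0.06,0.018,0.108],[-0.07,0.021,0.126],[-0.08,0.024,0.144],[-0.09,0.027,0.162],[-0.1,0.03,0.18],[-0.11,0.033,0.198],[-0.12,0.036,0.216]],"fingers":[-1,-1,-1,-1,-1,-1,-1,-1,-1,-1,-1,-1]}'; python3 - <<'E'
from plan import *
s=telemetry.get_state(); r=q2(s['ee_rot']); z=r.apply([0,0,1]); print('toolz',z,'M',s['moment'],'M.a',s['moment']@a,'F.a',s['contact_force']@a, 'rise',(s['position']-capc)@a+.01)
rel(capc-.010*a,r)
from rig import optics
import cv2
for n in("wrist","side"):
    d=optics.get_image(n); cv2.imwrite(f"pics/e_{n}.png",d["img"]); np.savez(f"e_{n}.npz",**d)
i=cv2.imread("pics/e_side.png")[140:300,280:480]; w=cv2.imread("pics/e_wrist.png")
cv2.imwrite("pics/e.png",np.hstack([cv2.resize(w,(400,300)),cv2.resize(i,(375,300))]))
E
```

```text
clock: 7.1
position: [0.5424, -0.2065, 0.1377]
ee_rot: [0.178, 0.87, 0.418, 0.192]
contact_force: [0.9, -0.7, -0.9]
width: 0.0584
toolz [ 0.4825665  -0.14819511 -0.86323101] M [0.11075118 0.28774424 0.0189119 ] M.a 0.00468780813453533 F.a -1.2884977922416008 rise 0.010566804335838866
t 7.1 pos [ 0.5424 -0.2065  0.1377] q [-0.57   0.153  2.08   0.342  0.417 -0.174] w 0.0584 F [ 0.9 -0.7 -0.9]
slide [ 0.0343 -0.0103 -0.0606] twist [0. 0. 0.]
```

View pics/e.png

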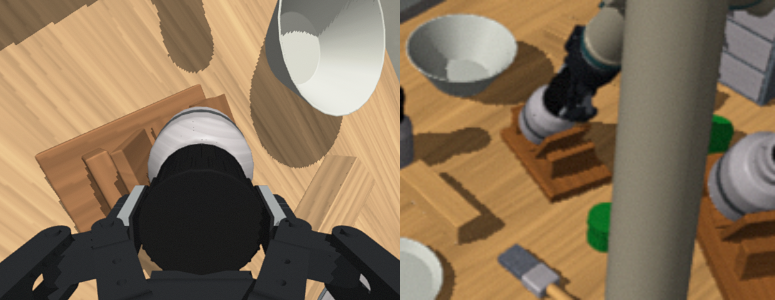

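The wrist view shows the cap held squarely at (200,225), with little force on it. I'll keep turning.

```bash
python3 -m creep '{"slide":[[-0.0016,0.0005,0.0029],[-0.0032,0.001,0.0058],[-0.0048,0.0014,0.0087],[-0.0064,0.0019,0.0115],[-0.008,0.0024,0.0144],[-0.0096,0.0029,0.0173],[-0.0112,0.0034,0.0202],[-0.0128,0.0038,0.0231],[-0.0144,0.0043,0.026],[-0.016,0.0048,0.0289],[-0.0176,0.0053,0.0318],[-0.0192,0.0058,0.0346],[-0.0208,0.0062,0.0375],[-0.0208,0.0062,0.0375]],"twist":[[-0.01,0.003,0.018],[-0.02,0.006,0.036],[-0.03,0.009,0.054],[-0.04,0.012,0.072],[-0.05,0.015,0.09],[-0.06,0.018,0.108],[-0.07,0.021,0.126],[-0.08,0.024,0.144],[-0.09,0.027,0.162],[-0.1,0.03,0.18],[-0.11,0.033,0.198],[-0.12,0.036,0.216],[-0.13,0.039,0.234],[-0.13,0.039,0.234]],"fingers":[-1,-1,-1,-1,-1,-1,-1,-1,-1,-1,-1,-1,-1,-1]}'; python3 - <<'E'
from plan import *
s=telemetry.get_state(); r=q2(s['ee_rot']); z=r.apply([0,0,1]); print('toolz',z,'M',s['moment'],'M.a',s['moment']@a,'F.a',s['contact_force']@a, 'rise',(s['position']-capc)@a+.01)
rel(capc-.010*a,r)
E
```

```text
clock: 8.6
position: [0.5393, -0.2056, 0.1432]
ee_rot: [0.261, 0.263, 0.929, -0.002]
contact_force: [0.0, -0.1, -1.4]
width: 0.0585
toolz [ 0.48371656 -0.14047775 -0.86387748] M [0.05380633 0.43315063 0.02522293] M.a 0.05831895386552976 F.a -1.2221822084834963 rise 0.016935257031584064
t 8.6 pos [ 0.5393 -0.2056  0.1432] q [-0.579  0.141  2.077  0.354  0.439 -1.883] w 0.0585 F [ 0.  -0.1 -1.4]
slide [ 0.0555 -0.0164 -0.0969] twist [0. 0. 0.]
```

```bash
python3 -m creep '{"slide":[[-0.008,0.0024,0.0144],[-0.016,0.0048,0.0289],[-0.024,0.0072,0.0433],[-0.032,0.0096,0.0577],[-0.032,0.0096,0.0577]],"twist":[[0,0,0],[0,0,0],[0,0,0],[0,0,0],[0,0,0]],"fingers":[-1,-1,-1,-1,-1]}'; python3 - <<'E'
from plan import *
s=telemetry.get_state(); r=q2(s['ee_rot']); print('M',s['moment'],'F.a',s['contact_force']@a, 'rise',(s['position']-capc)@a+.01)
rel(capc-.010*a,r)
E
```

```text
clock: 9.1
position: [0.5351, -0.2046, 0.1527]
ee_rot: [0.262, 0.262, 0.929, -0.002]
contact_force: [0.5, 0.2, -1.6]
width: 0.0582
M [0.13823748 0.36824888 0.03827649] F.a -1.5762470235790387 rise 0.027350596047462386
t 9.1 pos [ 0.5351 -0.2046  0.1527] q [-0.583  0.122  2.072  0.341  0.461 -1.873] w 0.0582 F [ 0.5  0.2 -1.6]
slide [ 0.0832 -0.0231 -0.1607] twist [0. 0. 0.]
```

The cap is free, since only its weight shows in the force. I'll draw it off another 45 mm along the axis and look.

```bash
python3 -m creep '{"slide":[[-0.024,0.0072,0.0433],[-0.048,0.0144,0.0866],[-0.072,0.0215,0.13],[-0.096,0.0288,0.173],[-0.12,0.036,0.217],[-0.144,0.0432,0.26],[-0.144,0.0432,0.26]],"twist":[[0,0,0],[0,0,0],[0,0,0],[0,0,0],[0,0,0],[0,0,0],[0,0,0]],"fingers":[-1,-1,-1,-1,-1,-1,-1]}'; python3 - <<'E'
from plan import *
from h import *
s=telemetry.get_state(); r=q2(s['ee_rot']); print('F.a',s['contact_force']@a, 'rise',(s['position']-capc)@a+.01)
# dish target
s0=r
from rig import optics
ds={n:optics.get_image(n) for n in("wrist","side","top")}
for n,d in ds.items(): np.savez(f"f_{n}.npz",**d); cv2.imwrite(f"pics/f_{n}.png",d["img"])
cv2.imwrite("pics/f.png",np.hstack([cv2.resize(ds["wrist"]["img"],(400,300)),cv2.resize(ds["side"]["img"][100:300,250:480],(345,300))]))
rel(s['position'],down(0)) 
n,c,ctr=None,None,None
# cap top face in wrist
P=cloud(ds["wrist"]); c0=s['position']+.034*a
m=(np.linalg.norm(P-c0,axis=-1)<.035)&(ds["wrist"]["img"].max(-1)<70)
T=P[m]; T=T[abs((T-c0)@a)<.006]
for _ in range(4):
    c=T.mean(0); n=np.linalg.svd(T-c,full_matrices=False)[2][2]; n*=np.sign(n@a); T=T[abs((T-c)@n)<.003]
tz=-r.apply([0,0,1]); print("cap n",n,"tool",tz,"angle",np.degrees(np.arccos(n@tz)),"top above tcp",(c-s['position'])@tz,len(T))
# dish from colour
for k in("top","side"):
    d=ds[k];P=cloud(d); hsv=cv2.cvtColor(d["img"],cv2.COLOR_BGR2HSV)
    m=(hsv[...,1]<45)&(hsv[...,2]>100)&(np.linalg.norm(P[...,:2]-[.53,.15],axis=-1)<.1)&(P[...,2]<.03)
    Q=P[m]; cc,rr=cv2.minEnclosingCircle((Q[:,:2]*1000).astype(np.float32)); lo,hi=np.percentile(Q[:,:2],[.5,99.5],axis=0); print(k,m.sum(),cc,rr,(lo+hi)/2,hi-lo)
E
```

```text
clock: 9.8
position: [0.5133, -0.1981, 0.1924]
ee_rot: [0.262, 0.261, 0.929, -0.003]
contact_force: [-0.4, 0.2, -1.7]
width: 0.0581
F.a -1.1991173007630902 rise 0.07306176556590946
t 9.95 pos [ 0.5131 -0.1978  0.1909] q [-0.601  0.038  2.049  0.297  0.568 -1.834] w 0.0581 F [ 0.1 -0.7 -1.3]
slide [ 0.0012 -0.0018  0.0098] twist [ 0.1125 -0.001  -0.4003]
cap n [-0.48417052  0.14754556  0.86244374] tool [-0.48580452  0.14199936  0.86245588] angle 0.33127873020937 top above tcp 0.03224169455269993 28999
top 2311 (530.3440551757812, 150.16635131835938) 76.1476058959961 [0.53085714 0.14936924] [0.14312841 0.14477181]
side 1851 (528.9547729492188, 143.30126953125) 82.85896301269531 [0.53323484 0.14703793] [0.14505597 0.14327646]
```

View pics/f.png

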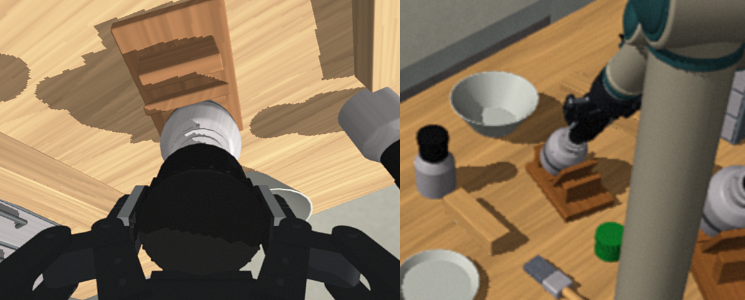

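View pics/f_top.png

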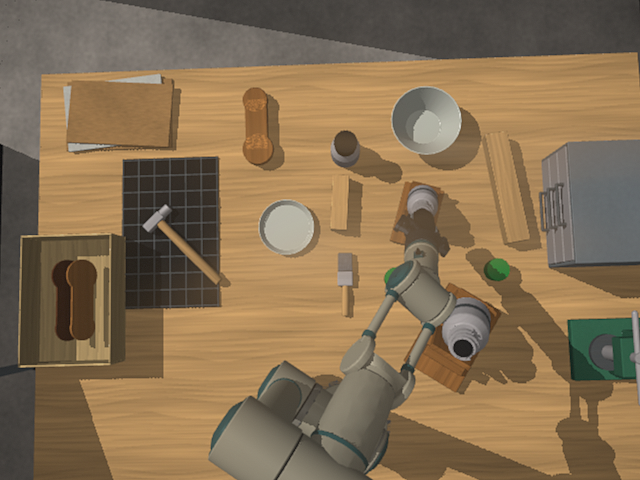

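The wrist view shows the cap at (200,220) clear of the threaded neck at (205,125), gripped square to within 0.3°. The dish centre is (0.532, 0.149), and both cameras agree to about 2 mm. I'll lift and carry it over, levelling on the way.

```bash
python3 - <<'E'
from plan import *
s=telemetry.get_state(); r=q2(s['ee_rot']); z=r.apply([0,0,1]); ax=np.cross(z,[0,0,-1]); th=np.arcsin(np.linalg.norm(ax)); ax/=np.linalg.norm(ax)
t=R.from_rotvec(ax*th)*r; rel(np.array([.532,.149,.079]),t)
E
```

```text
t 9.95 pos [ 0.5131 -0.1978  0.1909] q [-0.601  0.038  2.049  0.297  0.568 -1.834] w 0.0581 F [ 0.1 -0.7 -1.3]
slide [ 0.1258  2.312  -0.7462] twist [ 0.0235  0.0808 -0.    ]
```

```bash
python3 -m creep '{"slide":[[-0.03,0.01,0.1],[-0.03,0.02,0.25],[-0.02,0.03,0.4],[0,0.1,0.5],[0.02,0.25,0.55],[0.04,0.4,0.55],[0.06,0.55,0.55],[0.08,0.7,0.55],[0.1,0.85,0.55],[0.126,1,0.55]],"twist":[[0,0,0],[0,0,0],[0.002,0.008,0],[0.005,0.018,0],[0.008,0.028,0],[0.011,0.038,0],[0.014,0.048,0],[0.017,0.058,0],[0.02,0.069,0],[0.0235,0.0808,0]],"fingers":[-1,-1,-1,-1,-1,-1,-1,-1,-1,-1]}'
python3 -m creep '{"slide":[[0,0.1,0],[0,0.25,0],[0,0.4,0],[0,0.55,0],[0,0.7,0],[0,0.85,0],[0,1,0]],"twist":[[0,0,0],[0,0,0],[0,0,0],[0,0,0],[0,0,0],[0,0,0],[0,0,0]],"fingers":[-1,-1,-1,-1,-1,-1,-1]}'
python3 - <<'E'
from plan import *
s=telemetry.get_state(); r=q2(s['ee_rot']); z=r.apply([0,0,1]); print(z); t=R.from_rotvec(np.cross(z,[0,0,-1]))*r
rel(np.array([.532,.149,.079]),t)
E
```

```text
clock: 10.95
position: [0.5324, -0.0467, 0.2733]
ee_rot: [-0.001, 0.271, 0.963, -0.0]
contact_force: [0.4, 1.2, -1.8]
width: 0.0584
clock: 11.65
position: [0.5314, 0.1029, 0.2732]
ee_rot: [0.0, 0.271, 0.963, 0.0]
contact_force: [0.4, 0.1, -1.9]
width: 0.0585
[ 8.20222089e-04 -4.69002109e-05 -9.99999663e-01]
t 11.65 pos [0.5314 0.1029 0.2732] q [ 0.063  0.203  1.501 -0.     1.437 -0.959] w 0.0585 F [ 0.4  0.1 -1.9]
slide [ 0.004   0.3072 -1.2944] twist [0.     0.0001 0.    ]
```

```bash
python3 -m creep '{"slide":[[0,0.1,0],[0.004,0.2,-0.1],[0.004,0.307,-0.25],[0.004,0.307,-0.4],[0.004,0.307,-0.55],[0.004,0.307,-0.7],[0.004,0.307,-0.85],[0.004,0.307,-1],[0.004,0.307,-1],[0.004,0.307,-1]],"twist":[[0,0,0],[0,0,0],[0,0,0],[0,0,0],[0,0,0],[0,0,0],[0,0,0],[0,0,0],[0,0,0],[0,0,0]],"fingers":[-1,-1,-1,-1,-1,-1,-1,-1,-1,-1]}'
python3 - <<'E'
from plan import *
from h import *
from rig import optics
s=telemetry.get_state(); r=q2(s['ee_rot']); tz=-r.apply([0,0,1])
rel(np.array([.532,.149,.079]),r)
ds={n:optics.get_image(n) for n in("wrist","side","top")}
for n,d in ds.items(): np.savez(f"g_{n}.npz",**d)
cv2.imwrite("pics/g.png",np.hstack([cv2.resize(ds["wrist"]["img"],(400,300)),cv2.resize(ds["side"]["img"][150:350,200:430],(345,300))]))
P=cloud(ds["wrist"]); c0=s['position']+.033*tz
m=(np.linalg.norm(P-c0,axis=-1)<.035)&(ds["wrist"]["img"].max(-1)<80)
T=P[m]; T=T[abs((T-c0)@tz)<.006]
for _ in range(4):
    c=T.mean(0); n=np.linalg.svd(T-c,full_matrices=False)[2][2]; n*=np.sign(n@tz); T=T[abs((T-c)@n)<.003]
uv=((T-c)[:,:2]*1000).astype(np.float32); cc,rr=cv2.minEnclosingCircle(uv)
print("cap n",n.round(4),"top above tcp",((c-s['position'])@tz).round(4),len(T),"centre",(c[:2]+np.array(cc)/1000).round(4),rr)
# dish in wrist view
P=cloud(ds["wrist"]); hsv=cv2.cvtColor(ds["wrist"]["img"],cv2.COLOR_BGR2HSV)
m=(hsv[...,1]<45)&(hsv[...,2]>90)&(np.linalg.norm(P[...,:2]-[.53,.15],axis=-1)<.1)&(P[...,2]<.03)
rim=P[m&(P[...,2]>.012)][:,:2]
A=np.c_[2*rim,np.ones(len(rim))]; x=np.linalg.lstsq(A,(rim**2).sum(1),rcond=None)[0]; print("rim fit",x[:2],np.sqrt(x[2]+x[0]**2+x[1]**2),len(rim))
E
```

```text
clock: 12.65
position: [0.5326, 0.148, 0.1236]
ee_rot: [-0.0, 0.271, 0.963, -0.0]
contact_force: [0.3, -0.6, -1.8]
width: 0.0584
t 12.65 pos [0.5326 0.148  0.1236] q [ 0.145  0.325  1.718 -0.     1.099 -0.877] w 0.0584 F [ 0.3 -0.6 -1.8]
slide [-0.0043  0.0067 -0.2977] twist [0. 0. 0.]
cap n [0.002  0.0063 1.    ] top above tcp 0.0326 29136 centre [0.5299 0.1497] 34.15390396118164
rim fit [0.53260124 0.15063506] 0.07288146826463462 6448
```

View pics/g.png

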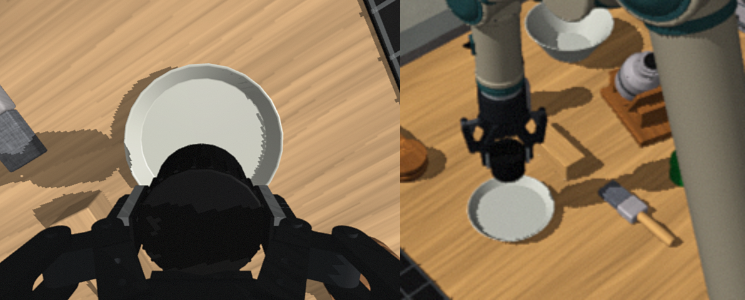

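The wrist view shows the cap level (0.4°) over the dish floor, and the rim fit puts the dish centre at (0.5326, 0.1506). Contact should come at TCP z of about 19.4 mm, so I'll lower to just above that.

```bash
python3 -m creep '{"slide":[[0,0.01,-0.13],[0,0.01,-0.26],[0,0.01,-0.38],[0,0.01,-0.48],[0,0.01,-0.56],[0,0.01,-0.62],[0,0.01,-0.65],[0,0.01,-0.67],[0,0.01,-0.67],[0,0.01,-0.67]],"twist":[[0,0,0],[0,0,0],[0,0,0],[0,0,0],[0,0,0],[0,0,0],[0,0,0],[0,0,0],[0,0,0],[0,0,0]],"fingers":[-1,-1,-1,-1,-1,-1,-1,-1,-1,-1]}'
python3 -m creep '{"slide":[[0,0,-0.005],[0,0,-0.01],[0,0,-0.01]],"twist":[[0,0,0],[0,0,0],[0,0,0]],"fingers":[-1,-1,-1]}'
```

```text
clock: 13.8
position: [0.5332, 0.1498, 0.0234]
ee_rot: [0.0, 0.271, 0.963, 0.0]
contact_force: [1.3, 0.6, -0.3]
width: 0.058
clock: 14.1
position: [0.5328, 0.1497, 0.0216]
ee_rot: [0.0, 0.271, 0.963, 0.0]
contact_force: [0.0, -1.1, -1.9]
width: 0.0581
```

```bash
python3 -m creep '{"slide":[[0,0,-0.004],[0,0,-0.008],[0,0,-0.008]],"twist":[[0,0,0],[0,0,0],[0,0,0]],"fingers":[-1,-1,-1]}'; python3 -m creep '{"slide":[[0,0,-0.004],[0,0,-0.004]],"twist":[[0,0,0],[0,0,0]],"fingers":[-1,-1]}'
```

```text
clock: 14.4
position: [0.5327, 0.1497, 0.0202]
ee_rot: [-0.0, 0.271, 0.963, -0.0]
contact_force: [-0.6, 0.4, -1.3]
width: 0.0583
clock: 14.6
position: [0.5327, 0.1496, 0.0196]
ee_rot: [-0.0, 0.271, 0.963, -0.0]
contact_force: [0.1, -0.2, -0.5]
width: 0.0583
```

```bash
python3 -m creep '{"slide":[[0,0,-0.004],[0,0,-0.004]],"twist":[[0,0,0],[0,0,0]],"fingers":[-1,-1]}'
```

```text
clock: 14.8
position: [0.5327, 0.1497, 0.019]
ee_rot: [-0.0, 0.271, 0.963, -0.0]
contact_force: [0.1, -0.6, -2.3]
width: 0.0585
```

```bash
python3 -m creep '{"slide":[[0,0,-0.004],[0,0,-0.004]],"twist":[[0,0,0],[0,0,0]],"fingers":[-1,-1]}';python3 -m creep '{"slide":[[0,0,-0.004],[0,0,-0.004]],"twist":[[0,0,0],[0,0,0]],"fingers":[-1,-1]}'
```

```text
clock: 15.0
position: [0.5328, 0.1497, 0.0188]
ee_rot: [-0.0, 0.271, 0.963, 0.0]
contact_force: [-0.8, -0.2, 2.5]
width: 0.0586
clock: 15.2
position: [0.5328, 0.1497, 0.0187]
ee_rot: [0.0, 0.271, 0.963, 0.0]
contact_force: [-1.9, -0.5, 6.6]
width: 0.0581
```

The cap has touched down: the force rose to 6.6 N. I'll ease the grip and open.

```bash
python3 -m creep '{"slide":[[0,0,0.003],[0,0,0.003]],"twist":[[0,0,0],[0,0,0]],"fingers":[-1,-1]}' 20; python3 -m creep '{"slide":[[0,0,0.003],[0,0,0.003],[0,0,0.003],[0,0,0.003],[0,0,0.003],[0,0,0.003]],"twist":[[0,0,0],[0,0,0],[0,0,0],[0,0,0],[0,0,0],[0,0,0]],"fingers":[0.6,1,1,1,1,1]}'
python3 - <<'E'
from rig import optics
import cv2
cv2.imwrite("pics/h.png",optics.get_image("wrist")["img"])
E
```

```text
clock: 15.4
position: [0.5327, 0.1497, 0.0187]
ee_rot: [0.0, 0.271, 0.963, 0.0]
contact_force: [-1.6, -1.4, 5.4]
width: 0.0578
clock: 16.0
position: [0.5328, 0.1497, 0.0187]
ee_rot: [-0.0, 0.271, 0.963, 0.0]
contact_force: [-0.2, 0.4, 0.3]
width: 0.0855
```

View pics/h.png

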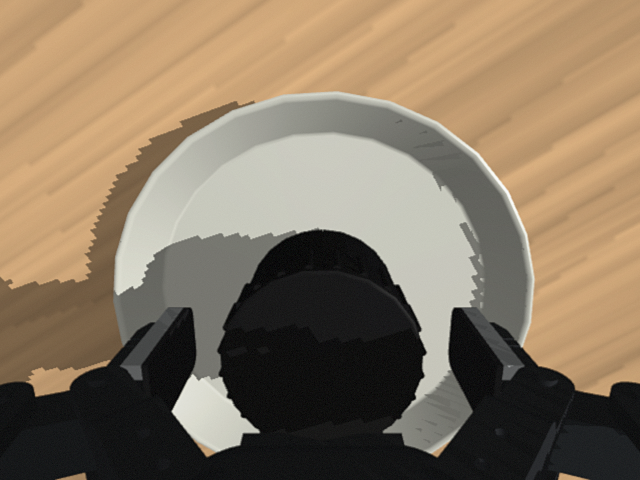

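The cap at (322,340) stands free between the open fingers. I'll retreat straight up.

```bash
python3 -m creep '{"slide":[[0,0,0.05],[0,0,0.15],[0,0,0.3],[0,0,0.5],[0,0,0.7],[0,0,0.9],[0,0,1],[0,0,1]],"twist":[[0,0,0],[0,0,0],[0,0,0],[0,0,0],[0,0,0],[0,0,0],[0,0,0],[0,0,0]],"fingers":[1,1,1,1,1,1,1,1]}'
python3 -m creep '{"slide":[[-0.2,0,0.2],[-0.5,0,0.4],[-0.8,0,0.5],[-0.8,0,0.5],[-0.8,0,0.5]],"twist":[[0,0,0],[0,0,0],[0,0,0],[0,0,0],[0,0,0]],"fingers":[1,1,1,1,1]}'
python3 - <<'E'
from plan import *
from h import *
from rig import optics
ds={n:optics.get_image(n) for n in("wrist","side","top")}
for n,d in ds.items():
    P=cloud(d); g=d["img"].max(-1)
    m=(np.linalg.norm(P[...,:2]-[.533,.15],axis=-1)<.045)&(g<80)&(P[...,2]>.045)&(P[...,2]<.06)
    T=P[m]; print(n,len(T))
    if len(T)>30:
        c=T.mean(0); nn=np.linalg.svd(T-c,full_matrices=False)[2][2]; cc,rr=cv2.minEnclosingCircle((T[:,:2]*1000).astype(np.float32)); print(c.round(4),nn.round(3),cc,rr)
    hsv=cv2.cvtColor(d["img"],cv2.COLOR_BGR2HSV)
    m=(hsv[...,1]<45)&(hsv[...,2]>90)&(np.linalg.norm(P[...,:2]-[.53,.15],axis=-1)<.1)&(P[...,2]<.03)
    rim=P[m&(P[...,2]>.012)][:,:2]
    if len(rim)>20:
        A=np.c_[2*rim,np.ones(len(rim))]; x=np.linalg.lstsq(A,(rim**2).sum(1),rcond=None)[0]; print("rim",x[:2].round(4),np.sqrt(x[2]+x[0]**2+x[1]**2).round(4))
cv2.imwrite("pics/i.png",np.hstack([cv2.resize(ds["wrist"]["img"],(400,300)),cv2.resize(ds["side"]["img"],(400,300))])); cv2.imwrite("pics/i_top.png",ds["top"]["img"])
E
```

```text
clock: 16.85
position: [0.5345, 0.15, 0.172]
ee_rot: [0.003, 0.271, 0.963, 0.001]
contact_force: [-0.3, 0.8, 0.7]
width: 0.0854
clock: 17.35
position: [0.412, 0.1497, 0.2438]
ee_rot: [0.0, 0.271, 0.963, 0.0]
contact_force: [-0.0, 0.8, -0.2]
width: 0.0856
wrist 3561
[0.531  0.1499 0.0509] [-0.015  0.005  1.   ] (532.856689453125, 149.1827392578125) 31.045814514160156
rim [0.5323 0.151 ] 0.0735
side 353
[0.53   0.153  0.0517] [-0.036 -0.008  0.999] (530.9136352539062, 151.23927307128906) 32.703975677490234
rim [0.5319 0.1519] 0.0718
top 215
[0.5384 0.1451 0.0516] [-0.001  0.019  1.   ] (530.4943237304688, 148.08750915527344) 29.027042388916016
rim [0.5306 0.1498] 0.0704
```

View pics/i.png

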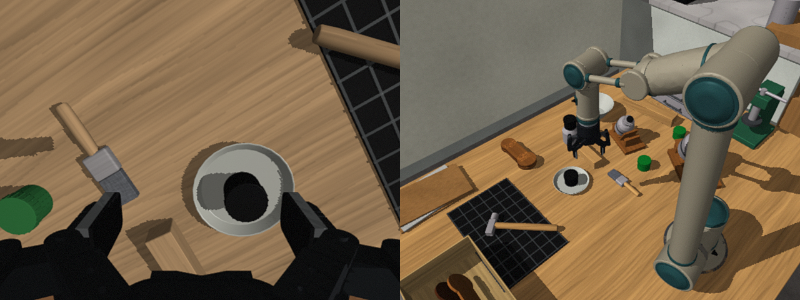

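View pics/i_top.png

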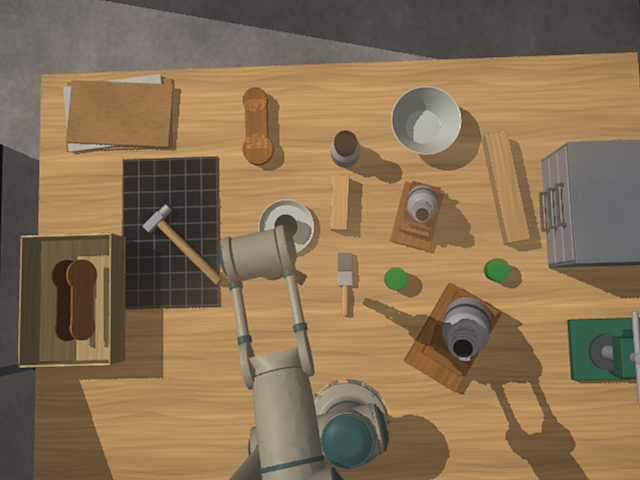

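The cap stands flat in the dish, at (287,225) in the top view. Its top is at 51–52 mm, as expected for 48 + 4 mm. The bare neck shows at (423,213), and everything else is where it was.

```bash
python3 -c "
from rig import order; print(order.sign_off())"
```

```text
the job is handed in; nothing more can be done
None
```

I unscrewed the black cap from the jar in the smaller stand, set it open side down in the shallow white dish, let go, and handed the job in. I turned the cap about 247° while following the thread, drew it off along the jar's axis, levelled it, and set it down with about 6 N before opening the gripper. The job took about 17.5 s of the 61 s allowed.

- **Cap position:** The last wrist-camera check put the cap at (0.533, 0.149), within about 2 mm of the dish centre at (0.532, 0.151). Its top is at 51–52 mm, as expected for a 48 mm cap on the 4 mm dish floor.
- **Cap flatness:** The wrist and top cameras show it level to about 1°. The coarser side view gave about 2°.
- **Surroundings:** The dish centre stayed within the 1–2 mm measuring error, and nothing else looked moved in the top view.
- **Forces:** Readings at the end of each move never went above about 8 N.
- **Disagreement:** I measured the shut cap's centre 137 mm above the table, while the task says about 150 mm. The wrist camera confirmed my figure before I gripped the cap.

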